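# Load the grain tester's sample cell and index its carriage

## Robot

A 6-joint arm with a two-finger parallel gripper is mounted at the origin on the work surface. World frame = base frame: x ahead of the robot, y to its left, z up, the work surface at z = 0. Lengths are in mm, angles in rad, forces in N, time in s.
With the tool pointing down it reaches from about 150 to 775 mm from the base axis. Payload 6.1 kg.
Tool frame: the origin (TCP) lies midway between the tips of the shut fingers; the grasp point (between the pads) lies 19 mm behind it; z points along the fingers, y is the line along which they close (so a half turn about z gives the same grasp; the last joint's range is limited). The gripper opens to 85 mm and grips with 20 to 120 N. Pads are 22 mm wide; open, the fingers measure 114 mm over their backs; the gripper's body (76 mm by 85 mm) begins 54 mm behind the grasp point. The pads swing forward as they close: fully open they stand 13 mm farther back than shut.
Start: joints at [-1.34, 0.126, -0.04, 1.405, 0, 1.571], TCP at [120.092, -511.064, 231.295] pointing down, gripper open.
Joint ranges: [-2.72, 2.72], [-0.95, 1.95], [-1.27, 1.35], [-1.78, 2.02], [-1.46, 1.47], [-3.14, 3.14]. Speed limits (rad/s): [2.39, 2.39, 3.01, 3.14, 3.14, 3.14].

## Interface

Orientations are given as [roll, pitch, yaw] about the fixed x, y, z axes, in that order (R = Rz(yaw) Ry(pitch) Rx(roll)).
In Python, from workcell import status, imaging, manip gives the robot as it stands.
- The arm moves only by the tool step_arm, never from a script. Its argument "commands" is a list that holds one entry, the list of rows, each a list of 7 numbers: the shift along the tool's x, y, z in m, then the turn, a rotation vector about the tool's x, y, z in rad, then the finger opening in m, from 0 to 0.0854. A call has 1 to 20 rows; each row is the pose to reach, as a shift and turn from the pose commanded when the call began, along the tool's axes at that moment; what a row does not reach only later rows make up. A row lasts 1/12 s, in which the tool goes at most 41.7 mm and 7.16 degrees, less where a joint would pass 70% of its speed; a pose out of reach is approached as far as the arm can. A call with a gripper value outside its range is refused whole. The fingers move at their own pace and stop on an object; "force" is the grip in N (left out, the last holds). Time passes only in rows, so rows that repeat a pose let the fingers close. It gives the time, the measured TCP pose, the force, the opening and the grip force at its end, in the units of the state.
- status.state(): the state, without advancing time (a new reading comes with each control period).
- imaging.snapshot(name): name is "scene" or "top"; returns a dict with "pixels" (420x560x3 uint8, red, green, blue), "fx", "fy", "cx", "cy" (pixels), "R" (3x3) and "t" (3): a world point X has camera coordinates R X + t. Camera axes: x right, y down, z forward; pixel columns grow to the right and rows downward; lengths in mm; the calibration is good to about 2 mm. A picture is of the moment at which its call begins. There is no depth.
- manip.hand_in(): hands the job in; it is judged then, once.
The state is a dict: "time_s": time; "q": joint angles; "dq": joint speeds; "joint_torque": joint torques, N m; "ee_pos": TCP position; "tcp_rot": TCP orientation; "wrist_force": force on the tool from outside, world axes, zero at the start; "wrist_torque": the same for the moment, N m; "width": opening from 0.0 (shut) to 1.0 (fully open); "grip_force": force on a finger pad.
Only numpy, scipy, OpenCV 4.12 (cv2) and the standard library are available. Lean on these libraries where they do the work, as an engineer would, in place of code of your own. Each camera call takes 0.05 s, during which the arm holds its last target. There are 200 camera calls.

## Task

Take the steel sample cell out of its cradle, stand it upright on the rubber mat and let go of it, then take it again another way and set it down fully home in the well of the tester's carriage at the loading place. Then pull up the index plunger knob, slide the carriage under the measuring arch and let the plunger drop fully home in the second hole, the cell still standing in the well. Leave the other things on the bench where they are.

Things in the scene. Friction and masses are not known exactly. Their poses are not given: they have to be found in the camera images.
- cell: The sample cell, plain steel, about 0.25 kg: a round body of diameter 40, length 78, with a thinner round neck of diameter 24, length 26 on top (104 long in all). Origin: centre of the flat foot; its z axis runs along the cell from foot to neck. At the start it lies level in the cradle, axis 50 above the bench, neck pointing roughly to the robot's left (+y, up to about 20 degrees off).
- cell_grip (a point): Point on the cell's axis 48 from the foot, about the balance point; the cradle leaves the cell's sides free here.
- cell_neck (a point): Point on the cell's axis in the middle of the neck, 91 from the foot.
- cradle: White plastic cradle fixed to the bench: base plate 70 x 130 x 8 with two V saddles (8 thick, 38 wide, narrower than the cell), centred 12 and 66 from the cell's foot. Origin: centre of the underside; long side along its y axis.
- mat: Square black rubber mat fixed to the bench, 110 x 110 x 4. Origin: centre of the underside, so its top is 4 above the origin.
- tester: Grain tester fixed to the bench: bed 130 (x) by 320 (y), 30 high, with a sliding carriage and, at the -y end, a black measuring arch (200 by 70, opening 132 wide and 173 high under the lens, 235 to the top) centred at y = -120. Origin: on the bench under the well's centre when the carriage is at its loading place. The carriage slides along the tester's own -y axis, towards and under the arch.
- well (a point): Centre of the flat floor of the carriage's well: a round grey cup open at the top, inner diameter about 46, 30 deep, outer diameter 64; floor 40 above the bench, rim 70. Moves with the carriage.
- knob (a point): Centre of the black index plunger knob, a round knob of diameter 28, height 26 with upright axis (spans 13 above and below this point), 79 above the bench when home, 115 from the well along the tester's +y. It stands on a boss of diameter 30 whose top is 60 above the bench. Moves with carriage and plunger.
- carriage (a joint): Travel of the carriage in m: 0 = loading place (index hole), 0.120 = measuring place under the arch (second index hole, 1.5 mm before the end stop). Slides with about 1.5 N of friction. Locked by the plunger's pin while that is in a hole (about 1.5 mm of play).
- plunger (a joint): Lift of the index plunger in m: 0 = pin fully home in a hole, about 0.010 = pin tip just on top of the index plate, 0.016 = fully pulled (stop). A spring pulls it down with 3 N at 0 to 7 N at 0.016; released between the holes, it rides on the plate, and drops when over a hole.
- jar: Bystander: large white jar with black lid, diameter 66, height 100, standing (mm). Origin: centre of the underside.
- jar_small: Bystander: small white jar with black lid, diameter 56, height 65, standing (mm). Origin: centre of the underside.
- weight: Bystander: plain steel check weight, a standing cylinder of diameter 28, height 50, without a neck (mm). Origin: centre of the underside.
- block_a: Bystander: white plastic block 40 x 30 x 30 (mm). Origin: centre of the underside.
- block_b: Bystander: white plastic block 40 x 30 x 30 (mm). Origin: centre of the underside.
- brush: Bystander: hand brush lying flat, 200 long, 42 wide, 20 high (mm). Origin: at its middle, on the underside.
- dish: Bystander: shallow aluminium dish, diameter 90, height 25 (mm). Origin: centre of the underside.

How it is judged (in metres and radians):
On the way, in this order (a step that is already met when the one before it is completed fails the run):
1. the cell stands upright on the mat, let go (angle between cell's own z axis and vertical below 0.06 rad and horizontal distance between cell and mat below 0.06 m and z of cell in the frame of mat between 0 and 0.008 m and contact force between the fingers and cell below 0.05 N and linear speed of cell below 0.03 m/s), for 0.2 s.
2. the cell stands fully home in the well, let go, the carriage still locked at the loading place (horizontal distance between cell and well below 0.005 m and z of cell in the frame of well between -0.004 and 0.004 m and angle between cell's own z axis and vertical below 0.06 rad and contact force between the fingers and cell below 0.05 N and value of joint carriage below 0.006 m and value of joint plunger below 0.004 m), for 0.2 s.
3. the plunger is pulled clear of the loading hole (value of joint plunger above 0.009 m), for 0.05 s.
At the end, for the whole second after the job is handed in: The carriage is at the measuring place (travel over 116 mm) with the plunger home (lift under 3 mm), and the cell is at rest, upright within 0.06 rad, its foot within 5 mm of the centre and 4 mm of the floor of the well (horizontal distance between cell and well below 0.005 m and z of cell in the frame of well between -0.004 and 0.004 m and angle between cell's own z axis and vertical below 0.06 rad and value of joint carriage above 0.116 m and value of joint plunger below 0.003 m and linear speed of cell below 0.02 m/s); the robot touches nothing.
It fails at once if a bystander is moved more than 30 mm (distance of any of jar, jar_small, weight, block_a, block_b, brush, dish from where it was at the start of the episode above 0.03 m).
It also fails if it takes over 72 s, if anything falls off the work surface, if the arm or the gripper's body presses on something with over 40 N, if the wrist force passes 120 N, or if a joint passes its speed limit or range.

## Working session

There is one attempt and no reset: what is moved stays moved. The work goes in short steps, Python scripts to look and compute and a tool call to move; the robot and the scene stay as the last step left them, time stands still between calls to the robot, and variables do not carry over. Pictures are saved under pics/ and viewed, at most 11 in all, crops included, and the job is handed in when it is done.

Besides the shell and the picture viewer there is one more tool, called after ">>>" as a command line: name --argument value ..., lists and objects as JSON in quotes. step_arm: Moves the arm, as the interface text tells. Its arguments: {"type":"object","properties":{"commands":{"type":"array","items":{"type":"array","items":{"type":"array","items":{"type":"number"}}}},"force":{"type":"number"}},"required":["commands"]}

```bash
ls; mkdir -p pics; python3 - <<'E'
from workcell import status, imaging
import cv2,pickle
for n in("scene","top"):
    s=imaging.snapshot(n); pickle.dump(s,open(f"{n}0.pkl","wb"))
    cv2.imwrite(f"pics/{n}0.png",cv2.resize(s["pixels"][:,:,::-1],(800,600),interpolation=cv2.INTER_CUBIC))
    print(n,s["fx"],s["fy"],s["cx"],s["cy"],s["R"],s["t"])
print(status.state())
E
```

```text
pics
scene 503.3122469113572 503.3122469113572 273.2322197966263 215.94674005527386 [[ 0.81134431  0.58444177 -0.01217533]
 [ 0.40369441 -0.57524463 -0.71142424]
 [-0.42278983  0.57229489 -0.70265733]] [-490.68825591 -154.145712   1391.31895535]
top 398.9908613876192 398.9908613876192 276.32553347050924 213.60672307898437 [[ 0.01747972 -0.99979071  0.01062955]
 [-0.99513928 -0.0184269  -0.09673807]
 [ 0.09691369 -0.00888693 -0.99525311]] [  52.58595469  570.60012738 1076.6691357 ]
{'time_s': 0.1, 'q': array([-1.33999138e+00,  1.26345297e-01, -4.04908779e-02,  1.40543296e+00,
       -1.60703257e-05,  1.57081261e+00]), 'dq': array([ 1.25196934e-03, -2.04655988e-03,  2.70926442e-03, -9.81629768e-04,
       -1.30854754e-03,  3.87392460e-05]), 'joint_torque': array([-3.43122974e-04, -4.36900914e+01,  3.53608239e+01,  1.35390647e-02,
       -5.29414550e-06,  9.10093036e-06]), 'ee_pos': array([ 120.00938232, -510.71506432,  230.60030778]), 'tcp_rot': array([-3.14011984e+00,  1.60942963e-05,  2.30788683e-01]), 'wrist_force': array([-0.28130985,  0.23595886,  0.67405231]), 'wrist_torque': array([ 0.02033536, -0.0012465 ,  0.00581222]), 'grip_force': 0.0, 'width': 0.9971234746077365}
```

View pics/scene0.png

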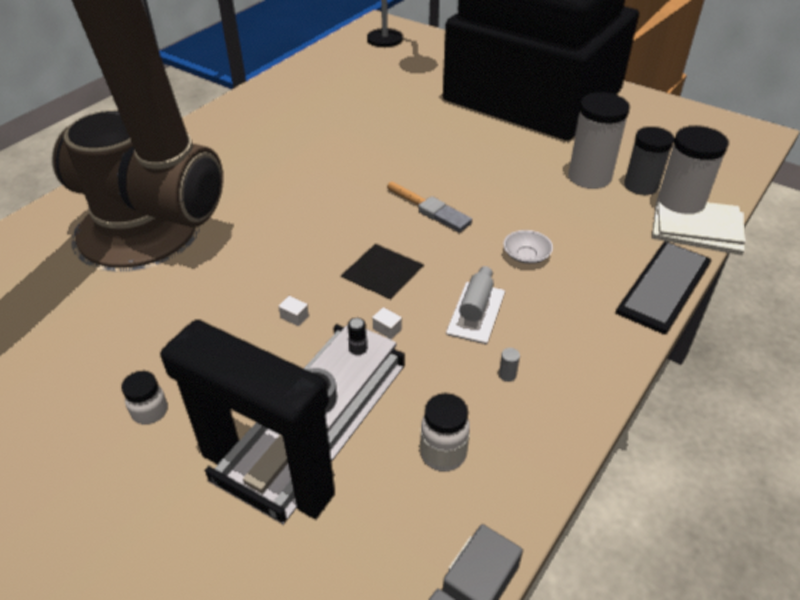

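View pics/top0.png

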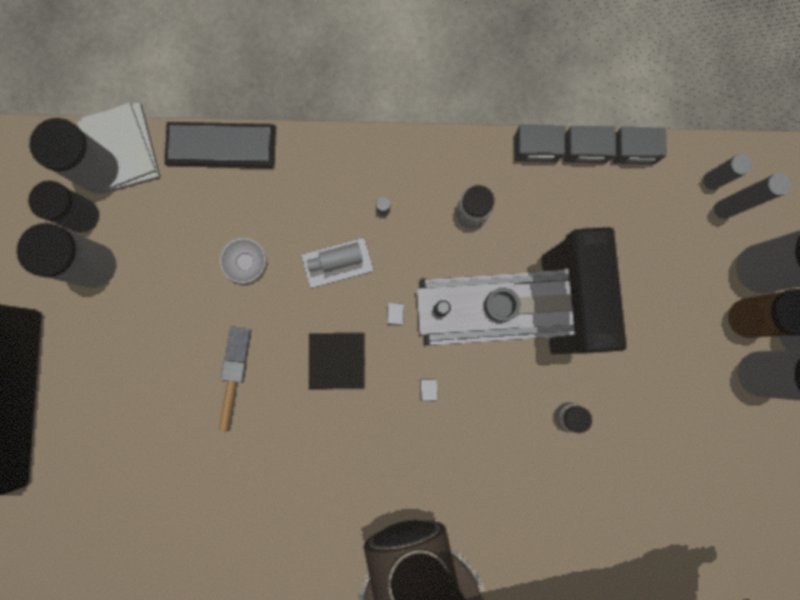

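The scene shows the cell in its cradle at (477,300), the mat at (382,270), and the tester with its knob at (357,335). In the top view the cell runs from (310,266) to (360,256), the mat is at (337,360), the knob at (442,309) and the well at (502,306). I'll take enlarged crops next.

```bash
python3 - <<'E'
import cv2,pickle
t=pickle.load(open("top0.pkl","rb"))["pixels"][:,:,::-1]
cv2.imwrite("pics/topc.png",cv2.resize(t[155:280,205:405],(800,500),interpolation=cv2.INTER_CUBIC))
s=pickle.load(open("scene0.pkl","rb"))["pixels"][:,:,::-1]
cv2.imwrite("pics/scenec.png",cv2.resize(s[165:315,190:360],None,fx=4,fy=4,interpolation=cv2.INTER_CUBIC))
E
```

```text
(no output)
```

View pics/topc.png

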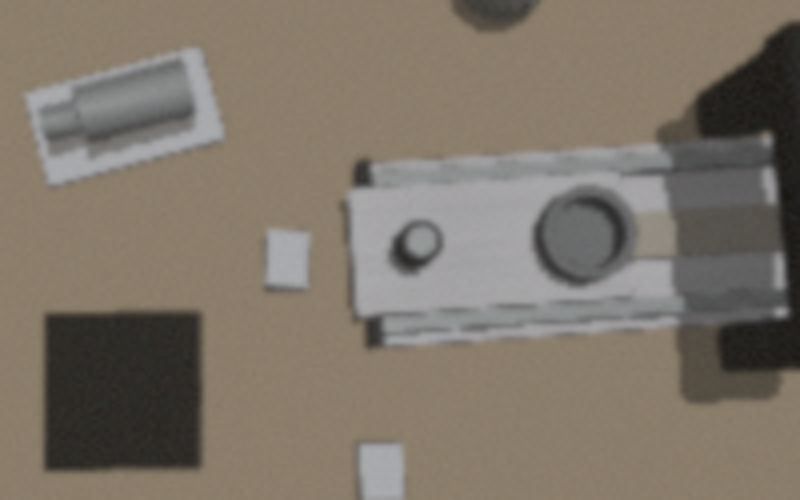

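View pics/scenec.png

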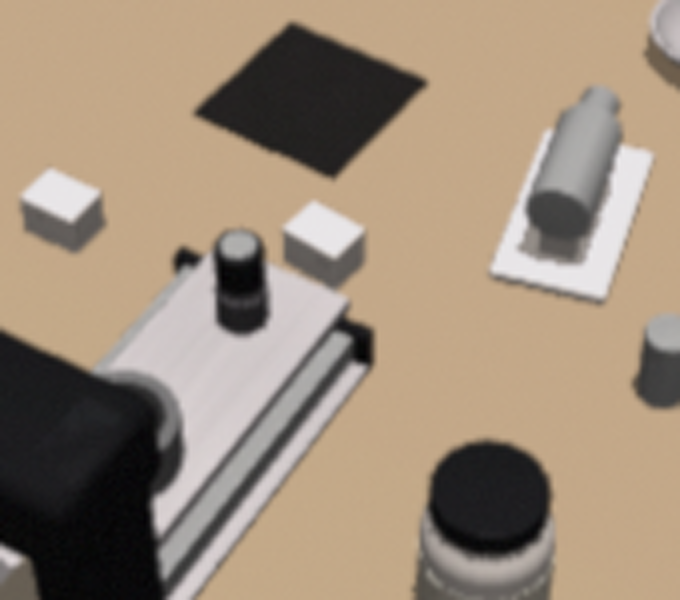

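The top crop shows:
- Cradle corners at (25,93), (200,47), (223,136), (49,185).
- Cell from neck end (42,123) to foot (190,87).
- Mat corners at (45,313), (201,468).
- Well rim centre at (586,235), and knob top at (424,240).

The scene crop shows the cell's foot at (559,214) and the knob top at (239,245).

```bash
cat >cam.py <<'E'
import numpy as np,pickle
def on_z(c,u,v,z):
    "world point at height z seen at native pixel u,v"
    R=np.array(c["R"]);o=-R.T@c["t"];d=R.T@[(u-c["cx"])/c["fx"],(v-c["cy"])/c["fy"],1]
    return o+d*(z-o[2])/d[2]
E
python3 - <<'E'
import numpy as np,pickle
from cam import on_z
t=pickle.load(open("top0.pkl","rb"));s=pickle.load(open("scene0.pkl","rb"))
T=lambda x,y,z:on_z(t,(x+.5)/4-.5+205,(y+.5)/4-.5+155,z)[:2].round(1)
S=lambda x,y,z:on_z(s,(x+.5)/4-.5+190,(y+.5)/4-.5+165,z)[:2].round(1)
print("cradle top",[T(*p,8) for p in((25,93),(200,47),(223,136),(49,185))],np.mean([T(*p,8) for p in((25,93),(200,47),(223,136),(49,185))],0))
P=[(548,130),(653,152),(605,300),(490,273)]
print("cradle scene",[S(*p,8) for p in P],np.mean([S(*p,8) for p in P],0))
print("cell foot",T(190,87,50),S(559,214,50),"neck",T(42,123,50))
print("mat",np.mean([T(*p,4) for p in((45,313),(201,313),(201,468),(45,468))],0),np.mean([S(*p,4) for p in((293,23),(427,82),(333,178),(195,113))],0))
print("well rim",T(586,235,70)); print("knob",T(424,240,92),S(239,245,92))
print("bed edges",T(368,165,30),T(770,137,30),T(383,345,30),T(785,317,30))
print("carr end",T(348,190,40),T(358,316,40))
print("blocks",T(287,258,30),T(381,470,30),S(61,195,30),S(324,230,30))
E
```

```text
cradle top [array([669.8, 250. ]), array([705.4, 126.8]), array([641.7, 109.1]), array([604.4, 230.9])] [655.325 179.2  ]
cradle scene [array([605. , 228.7]), array([668.6, 248.7]), array([707.4, 123.9]), array([641.8, 103.9])] [655.7 176.3]
cell foot [668.4 131. ] [669.  131.1] neck [641.5 231.1]
mat [461.4   175.225] [462.975 172.35 ]
well rim [ 569.7 -136.1]
knob [562.3 -26. ] [561.2 -24.8]
bed edges [619.8   7.4] [ 644.8 -272.5] [495.4  -4.4] [ 519.5 -281.3]
carr end [600.8  21.5] [514.5  13.5]
blocks [554.   62.5] [410.4  -4.1] [410.3  -6.6] [555.   59.4]
```

```bash
cat >plan.py <<'E'
import numpy as np
from scipy.spatial.transform import Rotation as Rt
from workcell import status
def frame(z,x):
    z=np.array(z,float);z/=np.linalg.norm(z);x=np.array(x,float);x-=z*(x@z);x/=np.linalg.norm(x)
    return np.c_[x,np.cross(z,x),z]
def down(yaw): return frame([0,0,-1],[np.cos(yaw),np.sin(yaw),0])
def plan(*wps):
    "print tool-frame shift (m) and turn (rad) to each waypoint (TCP mm, R)"
    s=status.state();p=s["ee_pos"];R=Rt.from_euler("xyz",s["tcp_rot"]).as_matrix()
    for q,Q in wps:
        d=R.T@(np.array(q)-p);r=Rt.from_matrix(R.T@Q).as_rotvec()
        print((d/1000).round(4).tolist(),r.round(4).tolist(),"rows",round(np.linalg.norm(d)/41.7,1),round(np.linalg.norm(r)/.125,1))
def show():
    s=status.state();print(round(s["time_s"],2),s["ee_pos"].round(1),s["tcp_rot"].round(4),"F",s["wrist_force"].round(1),"w",round(s["width"]*85.4,1),"g",round(s["grip_force"],1),"q",s["q"].round(2))
    return s
UP=np.array([0,0,1.])
a=np.radians(40);u=np.array([-.279,.960,0])
RL=frame(-np.cos(a)*UP-np.sin(a)*u,np.cos(a)*u-np.sin(a)*UP)
E
python3 - <<'E'
from plan import *
G=np.array([668.7,131,50])+48*u
plan(([120,-511,330],down(.23)),(G-100*RL[:,2]+[0,0,20],RL))
E
```

```text
[-0.0001, 0.0001, -0.0994] [-0.0015, 0.0, 0.0008] rows 2.4 0.0
[0.6751, -0.6112, 0.0849] [-0.5652, -0.5367, -1.5499] rows 21.9 13.9
```

>>> step_arm --commands '[[[0, 0, -0.04, 0, 0, 0, 0.085], [0, 0, -0.08, 0, 0, 0, 0.085], [0, 0, -0.1, 0, 0, 0, 0.085], [0.34, -0.305, -0.06, -0.1, -0.1, -0.4, 0.085], [0.34, -0.305, -0.06, -0.19, -0.18, -0.52, 0.085], [0.34, -0.305, -0.06, -0.19, -0.18, -0.52, 0.085], [0.34, -0.305, -0.06, -0.19, -0.18, -0.52, 0.085], [0.34, -0.305, -0.06, -0.283, -0.268, -0.775, 0.085], [0.34, -0.305, -0.06, -0.283, -0.268, -0.775, 0.085], [0.34, -0.305, -0.06, -0.283, -0.268, -0.775, 0.085], [0.34, -0.305, -0.06, -0.283, -0.268, -0.775, 0.085], [0.34, -0.305, -0.06, -0.283, -0.268, -0.775, 0.085], [0.675, -0.611, 0.0, -0.565, -0.537, -1.55, 0.085], [0.675, -0.611, 0.0, -0.565, -0.537, -1.55, 0.085], [0.675, -0.611, 0.0, -0.565, -0.537, -1.55, 0.085], [0.675, -0.611, 0.0, -0.565, -0.537, -1.55, 0.085], [0.675, -0.611, 0.0, -0.565, -0.537, -1.55, 0.085], [0.675, -0.611, 0.0, -0.565, -0.537, -1.55, 0.085], [0.675, -0.611, 0.0, -0.565, -0.537, -1.55, 0.085], [0.675, -0.611, 0.0, -0.565, -0.537, -1.55, 0.085]]]' --force 40

```text
time_s: 1.77
ee_pos: [517.4, 66.4, 256.5]
tcp_rot: [-3.137, 0.701, 1.864]
wrist_force: [1.7, 0.2, 0.9]
width: 0.997
grip_force: 0.0
```

```bash
python3 - <<'E'
from plan import *
show()
G=np.array([668.7,131,50])+48*u
plan((G-60*RL[:,2]+[0,0,20],RL),(G+20*RL[:,2],RL))
E
```

```text
1.77 [517.4  66.4 256.5] [-3.1367  0.701   1.8638] F [1.7 0.2 0.9] w 85.1 g 0.0 q [ 0.49  0.18 -0.08  1.49 -0.68  1.83]
[0.1706, 0.1645, 0.0391] [0.0017, 0.003, 0.0077] rows 5.8 0.1
[0.1837, 0.1645, 0.1343] [0.0017, 0.003, 0.0077] rows 6.7 0.1
```

>>> step_arm --commands '[[[0.171, 0.165, 0.039, 0.002, 0.003, 0.008, 0.085], [0.171, 0.165, 0.039, 0.002, 0.003, 0.008, 0.085], [0.171, 0.165, 0.039, 0.002, 0.003, 0.008, 0.085], [0.171, 0.165, 0.039, 0.002, 0.003, 0.008, 0.085], [0.171, 0.165, 0.039, 0.002, 0.003, 0.008, 0.085], [0.171, 0.165, 0.039, 0.002, 0.003, 0.008, 0.085], [0.171, 0.165, 0.039, 0.002, 0.003, 0.008, 0.085], [0.171, 0.165, 0.039, 0.002, 0.003, 0.008, 0.085], [0.171, 0.165, 0.039, 0.002, 0.003, 0.008, 0.085]]]'

```text
time_s: 2.52
ee_pos: [646.5, 211.0, 117.6]
tcp_rot: [3.139, 0.697, 1.844]
wrist_force: [-0.2, -0.3, 0.5]
width: 0.999
grip_force: 0.0
```

```bash
python3 - <<'E'
from plan import *
from workcell import imaging
import cv2,pickle
show()
G=np.array([668.7,131,50])+48*u
plan((G-60*RL[:,2]+[0,0,20],RL),(G+20*RL[:,2],RL))
t=imaging.snapshot("top")["pixels"][:,:,::-1];s=imaging.snapshot("scene")["pixels"][:,:,::-1]
a=cv2.resize(t[120:270,180:330],(450,450),interpolation=3);b=cv2.resize(s[130:255,280:405],(350,450),interpolation=3)
b=cv2.resize(s[110:260,270:386],(348,450),interpolation=3)
cv2.imwrite("pics/pre.png",np.hstack([a,b]))
E
```

```text
2.52 [646.5 211.  117.6] [3.1389 0.6971 1.8445] F [-0.2 -0.3  0.5] w 85.3 g 0.0 q [ 0.58  0.6   0.22  1.44 -0.66  1.97]
[0.0038, -0.001, -0.001] [-0.0032, -0.0008, -0.007] rows 0.1 0.1
[0.0165, -0.0008, 0.0943] [-0.0032, -0.0008, -0.007] rows 2.3 0.1
```

View pics/pre.png

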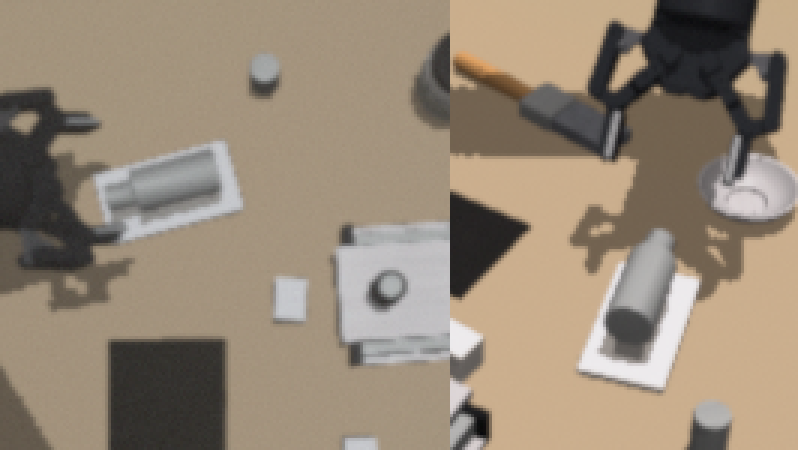

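The top view (left half) shows the open fingers straddling the cell's axis, with tips at (95,122) and (115,232). The cell runs from (112,195) to (215,170). The scene view agrees, so I'll go in and grip.

>>> step_arm --commands '[[[0.0165, -0.001, 0.03, -0.003, 0, -0.007, 0.085], [0.0165, -0.001, 0.06, -0.003, 0, -0.007, 0.085], [0.0165, -0.001, 0.08, -0.003, 0, -0.007, 0.085], [0.0165, -0.001, 0.094, -0.003, 0, -0.007, 0.085], [0.0165, -0.001, 0.094, -0.003, 0, -0.007, 0.085], [0.0165, -0.001, 0.094, -0.003, 0, -0.007, 0.03], [0.0165, -0.001, 0.094, -0.003, 0, -0.007, 0.03], [0.0165, -0.001, 0.094, -0.003, 0, -0.007, 0.03], [0.0165, -0.001, 0.094, -0.003, 0, -0.007, 0.03], [0.0165, -0.001, 0.094, -0.003, 0, -0.007, 0.03], [0.0165, -0.001, 0.094, -0.003, 0, -0.007, 0.03], [0.0165, -0.001, 0.094, -0.003, 0, -0.007, 0.03], [0.0165, -0.001, 0.094, -0.003, 0, -0.007, 0.03], [0.0165, -0.001, 0.094, -0.003, 0, -0.007, 0.03]]]' --force 60

```text
time_s: 3.78
ee_pos: [657.9, 166.1, 37.0]
tcp_rot: [-3.142, 0.697, 1.855]
wrist_force: [-9.7, 2.0, 9.5]
width: 0.452
grip_force: 60.0
```

```bash
python3 - <<'E'
from plan import *
s=show()
p=s["ee_pos"];R=Rt.from_euler("xyz",s["tcp_rot"]).as_matrix()
c=R.T@u; print("cell axis in tool",c)
foot=np.array([668.7,131,50]); f=R.T@(foot-p); print("foot in tool",f)
np.savez("grasp.npz",c=c,f=f)
# upright: cell axis up, tool heading radially out over the mat
h=np.array([462,174,0.]);hd=h/np.linalg.norm(h)
z=-np.sin(a)*UP+np.cos(a)*hd; x=np.cos(a)*UP+np.sin(a)*hd
R0=frame(z,x); 
# correct so that c maps exactly to UP
Rc=Rt.align_vectors([UP],[R0@c])[0].as_matrix()@R0
foot=lambda zz: np.array([462,174,zz])-Rc@f
np.savez("grasp.npz",c=c,f=f,Rc=Rc)
plan((p+[0,0,120],R),(foot(80),Rc))
E
```

```text
3.78 [657.9 166.1  37. ] [-3.1415  0.6967  1.8553] F [-9.7  2.   9.5] w 38.6 g 60.0 q [ 0.52  0.6   0.04  1.21 -0.67  1.88]
cell axis in tool [ 0.7667802   0.00159698 -0.6414722 ]
foot in tool [-36.50227685   0.47706283  13.57200742]
[-0.077, -0.0, -0.092] [0.0, 0.0, 0.0] rows 2.9 0.0
[-0.002, -0.1729, -0.1023] [-0.146, 1.243, 1.6241] rows 4.8 16.4
```

>>> step_arm --commands '[[[-0.026, 0, -0.031, 0, 0, 0, 0.03], [-0.052, 0, -0.062, 0, 0, 0, 0.03], [-0.077, 0, -0.092, 0, 0, 0, 0.03], [-0.07, -0.02, -0.1, -0.01, 0.07, 0.1, 0.03], [-0.07, -0.03, -0.105, -0.02, 0.14, 0.19, 0.03], [-0.07, -0.04, -0.11, -0.03, 0.21, 0.28, 0.03], [-0.065, -0.05, -0.11, -0.04, 0.29, 0.38, 0.03], [-0.06, -0.06, -0.11, -0.045, 0.37, 0.48, 0.03], [-0.055, -0.07, -0.11, -0.05, 0.45, 0.58, 0.03], [-0.05, -0.08, -0.11, -0.06, 0.52, 0.68, 0.03], [-0.045, -0.09, -0.11, -0.07, 0.6, 0.78, 0.03], [-0.04, -0.1, -0.11, -0.08, 0.67, 0.88, 0.03], [-0.035, -0.115, -0.11, -0.09, 0.75, 0.98, 0.03], [-0.03, -0.13, -0.11, -0.1, 0.83, 1.08, 0.03], [-0.025, -0.14, -0.105, -0.11, 0.91, 1.18, 0.03], [-0.02, -0.15, -0.105, -0.12, 0.98, 1.28, 0.03], [-0.015, -0.16, -0.105, -0.13, 1.06, 1.38, 0.03], [-0.01, -0.165, -0.105, -0.14, 1.14, 1.49, 0.03], [-0.005, -0.17, -0.103, -0.143, 1.2, 1.57, 0.03], [-0.002, -0.173, -0.102, -0.146, 1.243, 1.624, 0.03]]]'

```text
time_s: 5.45
ee_pos: [472.6, 177.6, 112.5]
tcp_rot: [3.14, -0.876, 0.36]
wrist_force: [-0.1, 0.3, -2.7]
width: 0.447
grip_force: 61.2
```

```bash
python3 - <<'E'
from plan import *
s=show();d=np.load("grasp.npz");R=Rt.from_euler("xyz",s["tcp_rot"]).as_matrix()
print("foot",s["ee_pos"]+R@d["f"],"axis",R@d["c"])
foot=lambda zz: np.array([462,174,zz])-d["Rc"]@d["f"]
plan((foot(80),d["Rc"]),(foot(20),d["Rc"]))
E
```

```text
5.45 [472.6 177.6 112.5] [ 3.1399 -0.8763  0.3602] F [-0.1  0.3 -2.7] w 38.2 g 61.2 q [ 0.36 -0.46 -1.14  0.01 -0.    3.14]
foot [460.63273589 172.5372645   75.7717752 ] axis [-0.00186602 -0.0012624   0.99971792]
[0.0044, -0.0009, -0.0012] [0.0006, -0.0022, -0.0012] rows 0.1 0.0
[-0.0417, -0.001, 0.0371] [0.0006, -0.0022, -0.0012] rows 1.3 0.0
```

```bash
python3 - <<'E'
from plan import *
from workcell import imaging
import cv2
s=show();print(s["q"][5])
t=imaging.snapshot("top")["pixels"][:,:,::-1];s=imaging.snapshot("scene")["pixels"][:,:,::-1]
a=cv2.resize(t[170:320,180:313],(399,450),interpolation=3)
b=cv2.resize(s[90:240,210:343],(399,450),interpolation=3)
cv2.imwrite("pics/up.png",np.hstack([a,b]))
E
```

```text
5.45 [472.6 177.6 112.5] [ 3.1399 -0.8763  0.3602] F [-0.1  0.3 -2.7] w 38.2 g 61.2 q [ 0.36 -0.46 -1.14  0.01 -0.    3.14]
3.1417783482948716
```

View pics/up.png

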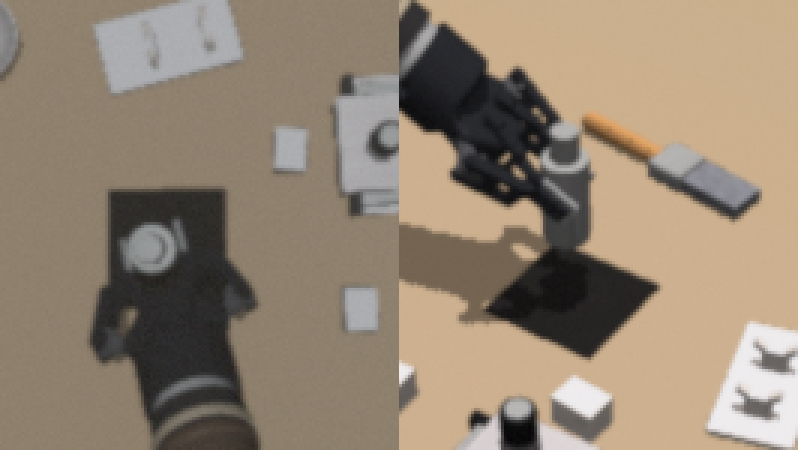

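The top view shows the cell upright over the mat at (150,247), and the scene view shows it vertical with its foot about 75 above the mat. I'll lower it now.

>>> step_arm --commands '[[[-0.015, 0, 0.0125, 0, 0, 0, 0.03], [-0.035, 0, 0.029, 0, 0, 0, 0.03], [-0.046, 0, 0.038, 0, 0, 0, 0.03], [-0.05, 0, 0.0415, 0, 0, 0, 0.03], [-0.052, 0, 0.0432, 0, 0, 0, 0.03], [-0.053, 0, 0.044, 0, 0, 0, 0.03], [-0.053, 0, 0.044, 0, 0, 0, 0.03], [-0.053, 0, 0.044, 0, 0, 0, 0.03]]]'

```text
time_s: 6.22
ee_pos: [476.0, 178.3, 47.0]
tcp_rot: [3.139, -0.877, 0.361]
wrist_force: [1.0, -1.1, -1.8]
width: 0.449
grip_force: 61.2
```

```bash
python3 - <<'E'
from plan import *
s=show();d=np.load("grasp.npz");R=Rt.from_euler("xyz",s["tcp_rot"]).as_matrix()
print("foot",s["ee_pos"]+R@d["f"],"axis",R@d["c"],s["q"][5])
E
```

```text
6.22 [476.  178.3  47. ] [ 3.1391 -0.877   0.3609] F [ 1.  -1.1 -1.8] w 38.4 g 61.2 q [ 0.36 -0.31 -1.25 -0.25 -0.    3.14]
foot [464.09972868 173.28380591  10.26219127] axis [-2.72076863e-03 -9.92815773e-04  9.99716266e-01] 3.1404547368411984
```

>>> step_arm --commands '[[[-0.0015, 0, 0.0013, 0, 0, 0, 0.03], [-0.003, 0, 0.0026, 0, 0, 0, 0.03], [-0.0042, 0, 0.0035, 0, 0, 0, 0.03], [-0.0042, 0, 0.0035, 0, 0, 0, 0.03], [-0.0042, 0, 0.0035, 0, 0, 0, 0.03]]]'

```text
time_s: 6.63
ee_pos: [476.2, 178.3, 41.8]
tcp_rot: [3.139, -0.879, 0.361]
wrist_force: [-1.6, -1.8, 5.0]
width: 0.452
grip_force: 61.8
```

```bash
python3 - <<'E'
from plan import *
s=show();d=np.load("grasp.npz");R=Rt.from_euler("xyz",s["tcp_rot"]).as_matrix()
print("foot",s["ee_pos"]+R@d["f"],"axis",R@d["c"],s["q"][[2,5]])
E
```

```text
6.63 [476.2 178.3  41.8] [ 3.139  -0.8789  0.3608] F [-1.6 -1.8  5. ] w 38.6 g 61.8 q [ 0.36 -0.29 -1.26 -0.28 -0.    3.14]
foot [464.39220242 173.28908559   5.07243188] axis [-0.0044651  -0.00160584  0.9997092 ] [-1.2634416  3.1404211]
```

>>> step_arm --commands '[[[-0.0042, 0, 0.0035, 0, 0, 0, 0.05], [-0.0042, 0, 0.0035, 0, 0, 0, 0.06], [-0.0042, 0, 0.0035, 0, 0, 0, 0.085], [-0.0042, 0, 0.0035, 0, 0, 0, 0.085], [-0.0042, 0, 0.0035, 0, 0, 0, 0.085], [-0.0042, 0, 0.0035, 0, 0, 0, 0.085], [0, 0, -0.01, 0, 0, 0, 0.085], [0, 0, -0.04, 0, 0, 0, 0.085], [0, 0, -0.07, 0, 0, 0, 0.085], [0, 0, -0.1, 0, 0, 0, 0.085], [0.02, 0, -0.12, 0, 0, 0, 0.085], [0.05, 0, -0.14, 0, 0, 0, 0.085], [0.05, 0, -0.14, 0, 0, 0, 0.085]]]'

```text
time_s: 7.72
ee_pos: [407.3, 152.7, 178.8]
tcp_rot: [3.139, -0.89, 0.361]
wrist_force: [0.9, 0.0, 1.3]
width: 1.001
grip_force: 0.0
```

```bash
python3 - <<'E'
from plan import *
from workcell import imaging
import cv2,pickle
s=show()
T=imaging.snapshot("top");S=imaging.snapshot("scene");pickle.dump((T,S),open("m.pkl","wb"))
t=T["pixels"][:,:,::-1];s=S["pixels"][:,:,::-1]
a=cv2.resize(t[200:300,190:290],(400,400),interpolation=3)
b=cv2.resize(s[120:220,220:320],(400,400),interpolation=3)
cv2.imwrite("pics/mat.png",np.hstack([a,b]))
E
```

```text
7.72 [407.3 152.7 178.8] [ 3.1389 -0.8899  0.361 ] F [0.9 0.  1.3] w 85.5 g 0.0 q [ 0.36 -0.75 -1.09  0.34 -0.    3.14]
```

View pics/mat.png

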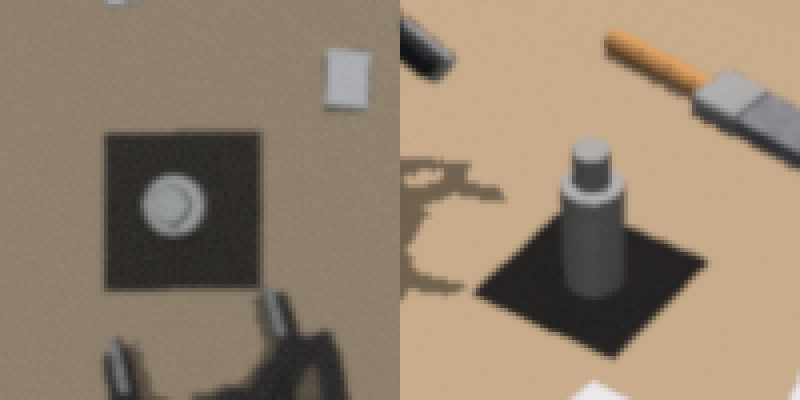

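The top view shows the cell standing on the mat, neck top at (171,205) and shoulder circle centred at (174,206). The scene view has its neck top at (591,149), foot about (593,285), upright and clear of the fingers.

```bash
python3 - <<'E'
from plan import *
from cam import on_z
import pickle
T,S=pickle.load(open("m.pkl","rb"))
f=lambda c,x,y,ox,oy,z:on_z(c,(x+.5)/4-.5+ox,(y+.5)/4-.5+oy,z).round(1)
print(f(T,171,205,190,200,108),f(T,174,206,190,200,82),f(S,591-400,149,220,120,108))
C=[464.5,173.5]
plan(([380,142,260],down(.361)),(C+[200],down(1.93)),(C+[47],down(1.93)))
E
```

```text
[464.6 173.4 108. ] [464.1 174.   82. ] [464.4 172.9 108. ]
[0.0512, 0.0006, -0.0775] [0.0025, -0.8803, -0.0011] rows 2.2 7.0
[0.0623, 0.0007, 0.0303] [0.6885, -0.6859, -1.4587] rows 1.7 14.0
[-0.0556, 0.0005, 0.1277] [0.6885, -0.6859, -1.4587] rows 3.3 14.0
```

>>> step_arm --commands '[[[0.02, 0, -0.035, 0, 0, 0, 0.085], [0.051, 0, -0.078, 0.04, -0.04, -0.09, 0.085], [0.051, 0, -0.078, 0.09, -0.09, -0.19, 0.085], [0.051, 0, -0.078, 0.14, -0.14, -0.29, 0.085], [0.051, 0, -0.06, 0.19, -0.19, -0.4, 0.085], [0.055, 0, -0.04, 0.24, -0.24, -0.5, 0.085], [0.06, 0, -0.02, 0.29, -0.29, -0.6, 0.085], [0.06, 0, 0.0, 0.34, -0.34, -0.7, 0.085], [0.062, 0, 0.01, 0.39, -0.39, -0.8, 0.085], [0.062, 0, 0.02, 0.44, -0.44, -0.9, 0.085], [0.062, 0, 0.03, 0.49, -0.49, -1.0, 0.085], [0.062, 0, 0.03, 0.54, -0.54, -1.1, 0.085], [0.062, 0, 0.03, 0.59, -0.585, -1.21, 0.085], [0.062, 0, 0.03, 0.64, -0.635, -1.33, 0.085], [0.062, 0.001, 0.03, 0.6885, -0.686, -1.459, 0.085], [0.062, 0.001, 0.03, 0.6885, -0.686, -1.459, 0.085], [0.062, 0.001, 0.03, 0.6885, -0.686, -1.459, 0.085], [0.062, 0.001, 0.03, 0.6885, -0.686, -1.459, 0.085]]]'

```text
time_s: 9.32
ee_pos: [462.9, 172.9, 195.1]
tcp_rot: [-3.135, -0.001, 1.928]
wrist_force: [0.1, -0.1, 0.5]
width: 0.995
grip_force: 0.0
```

```bash
python3 - <<'E'
from plan import *
show()
C=[464.4,173.5]
plan((C+[120],down(1.93)),(C+[46],down(1.93)))
E
```

```text
9.32 [462.9 172.9 195.1] [-3.1350e+00 -7.0000e-04  1.9284e+00] F [ 0.1 -0.1  0.5] w 85.0 g 0.0 q [ 0.36  0.08 -0.17  1.33  0.    1.57]
[-0.0, 0.0021, 0.0751] [-0.0066, -0.0007, -0.0016] rows 1.8 0.1
[-0.0001, 0.0026, 0.1491] [-0.0066, -0.0007, -0.0016] rows 3.6 0.1
```

>>> step_arm --commands '[[[0, 0.002, 0.035, -0.006, 0, -0.002, 0.085], [0, 0.002, 0.07, -0.006, 0, -0.002, 0.085], [0, 0.0025, 0.1, -0.006, 0, -0.002, 0.085], [0, 0.0025, 0.13, -0.006, 0, -0.002, 0.085], [0, 0.0025, 0.149, -0.006, 0, -0.002, 0.085], [0, 0.0025, 0.149, -0.006, 0, -0.002, 0.085], [0, 0.0025, 0.149, -0.006, 0, -0.002, 0.05], [0, 0.0025, 0.149, -0.006, 0, -0.002, 0.03], [0, 0.0025, 0.149, -0.006, 0, -0.002, 0.03], [0, 0.0025, 0.149, -0.006, 0, -0.002, 0.03], [0, 0.0025, 0.149, -0.006, 0, -0.002, 0.03], [0, 0.0025, 0.149, -0.006, 0, -0.002, 0.03], [0, 0.0025, 0.149, -0.006, 0, -0.002, 0.03], [0, 0.0025, 0.149, -0.006, 0, -0.002, 0.03]]]'

```text
time_s: 10.48
ee_pos: [465.8, 173.6, 49.5]
tcp_rot: [3.138, 0.0, 1.932]
wrist_force: [-3.2, -0.7, 7.0]
width: 0.452
grip_force: 59.3
```

```bash
python3 - <<'E'
from plan import *
s=show();R=Rt.from_euler("xyz",s["tcp_rot"]).as_matrix()
f=R.T@(np.array([464.4,173.5,4])-s["ee_pos"]);f[1]=0;print("foot in tool",f);np.savez("g2.npz",f=f,c=R.T@UP)
Q=down(1.66)
p=lambda x,y,z:np.array([x,y,z])-Q@f
plan((s["ee_pos"]+[0,0,120],R),(p(555,30,130),Q),(p(570,-137,130),Q))
E
```

```text
10.48 [465.8 173.6  49.5] [3.1380e+00 3.0000e-04 1.9319e+00] F [-3.2 -0.7  7. ] w 38.6 g 59.3 q [ 0.36  0.14 -0.43  1.   -0.    1.57]
foot in tool [ 0.40960623  0.         45.45711104]
[-0.0, 0.0004, -0.12] [0.0, 0.0, 0.0] rows 2.9 0.0
[-0.1663, 0.033, -0.1258] [0.0036, -0.0002, 0.2719] rows 5.1 2.2
[-0.3278, -0.012, -0.1259] [0.0036, -0.0002, 0.2719] rows 8.4 2.2
```

>>> step_arm --commands '[[[0, 0, -0.03, 0, 0, 0, 0.03], [0, 0, -0.07, 0, 0, 0, 0.03], [0, 0, -0.1, 0, 0, 0, 0.03], [-0.02, 0.004, -0.126, 0, 0, 0.03, 0.03], [-0.05, 0.01, -0.126, 0, 0, 0.08, 0.03], [-0.08, 0.016, -0.126, 0, 0, 0.12, 0.03], [-0.11, 0.022, -0.126, 0, 0, 0.17, 0.03], [-0.14, 0.028, -0.126, 0, 0, 0.22, 0.03], [-0.166, 0.03, -0.126, 0.002, 0, 0.27, 0.03], [-0.195, 0.024, -0.126, 0.0036, 0, 0.272, 0.03], [-0.225, 0.016, -0.126, 0.0036, 0, 0.272, 0.03], [-0.255, 0.008, -0.126, 0.0036, 0, 0.272, 0.03], [-0.28, 0, -0.126, 0.0036, 0, 0.272, 0.03], [-0.305, -0.006, -0.126, 0.0036, 0, 0.272, 0.03], [-0.32, -0.01, -0.126, 0.0036, 0, 0.272, 0.03], [-0.328, -0.012, -0.126, 0.0036, 0, 0.272, 0.03], [-0.328, -0.012, -0.126, 0.0036, 0, 0.272, 0.03], [-0.328, -0.012, -0.126, 0.0036, 0, 0.272, 0.03], [-0.328, -0.012, -0.126, 0.0036, 0, 0.272, 0.03]]]'

```text
time_s: 12.07
ee_pos: [569.6, -136.8, 173.7]
tcp_rot: [-3.139, -0.0, 1.661]
wrist_force: [0.0, 0.5, -2.4]
width: 0.459
grip_force: 60.6
```

```bash
python3 - <<'E'
from plan import *
from workcell import imaging
import cv2,pickle
s=show();d=np.load("g2.npz");R=Rt.from_euler("xyz",s["tcp_rot"]).as_matrix()
print("foot",s["ee_pos"]+R@d["f"],"axis",R@d["c"])
T=imaging.snapshot("top");S=imaging.snapshot("scene");pickle.dump((T,S),open("w.pkl","wb"))
t=T["pixels"][:,:,::-1];s=S["pixels"][:,:,::-1]
a=cv2.resize(t[165:255,285:375],(450,450),interpolation=3)
b=cv2.resize(s[170:310,160:268],(347,450),interpolation=3)
cv2.imwrite("pics/well.png",np.hstack([a,b]))
E
```

```text
12.07 [ 569.6 -136.8  173.7] [-3.1391 -0.      1.661 ] F [ 0.   0.5 -2.4] w 39.2 g 60.6 q [-0.24  0.25 -0.02  1.31 -0.    1.25]
foot [ 569.42442072 -136.37871436  128.24939313] axis [6.12679249e-03 2.66111735e-04 9.99981196e-01]
```

View pics/well.png

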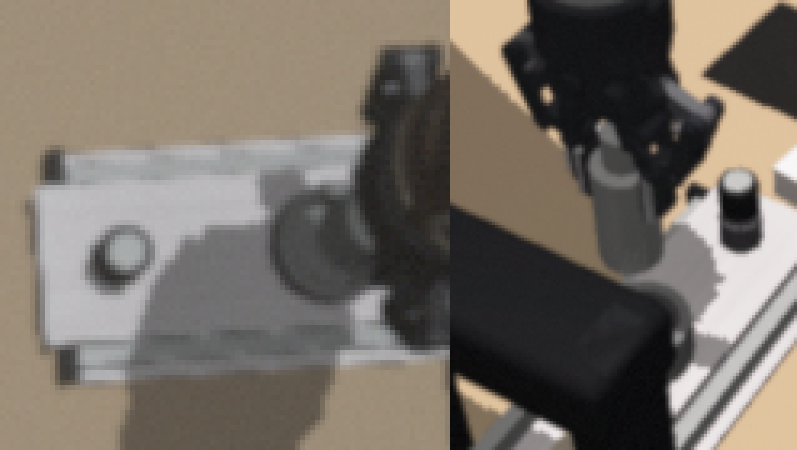

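The top view shows the gripper over the well (inner cup near (315,245), knob cap at (127,250)). In the scene view the cell hangs upright above the cup. Next I'll refine the well centre by fitting circle outlines to the first, unblocked images.

```bash
python3 - <<'E'
import numpy as np,pickle,cv2
from scipy.optimize import minimize
from scipy.ndimage import map_coordinates
th=np.linspace(0,2*np.pi,180)
def proj(c,P):
    X=P@np.array(c["R"]).T+c["t"]; return c["fx"]*X[:,0]/X[:,2]+c["cx"],c["fy"]*X[:,1]/X[:,2]+c["cy"]
def ring(x,y,r,z): return np.c_[x+r*np.cos(th),y+r*np.sin(th),np.full_like(th,z)]
cams={n:pickle.load(open(n+"0.pkl","rb")) for n in("top","scene")}
G={n:cv2.GaussianBlur(cv2.cvtColor(c["pixels"],cv2.COLOR_RGB2GRAY).astype(float),(0,0),.7) for n,c in cams.items()}
def best(n,c0,rings):
    c=cams[n]
    def score(x,y):
        s=0
        for r,z,sg in rings:
            a=map_coordinates(G[n],proj(c,ring(x,y,r+2,z))[::-1],order=1);b=map_coordinates(G[n],proj(c,ring(x,y,r-2,z))[::-1],order=1)
            s+=np.abs(a-b).mean() if sg==0 else (sg*(a-b)).mean()
        return s
    g=[(score(x,y),x,y) for x in np.arange(c0[0]-8,c0[0]+8.1,.5) for y in np.arange(c0[1]-8,c0[1]+8.1,.5)]
    g.sort(reverse=True);print(n,rings,np.round(g[0],1),np.mean(g[:10],0).round(1))
for n in ("top",):
    best(n,(570,-137),[(32,70,1)]);best(n,(570,-137),[(23,70,1)]);best(n,(570,-137),[(32,70,1),(23,70,1)]);best(n,(570,-137),[(32,70,0),(23,70,0)])
for n in cams: best(n,(561.5,-25),[(14,92,1)]);best(n,(561.5,-25),[(10,92,-1)])
# overlay
c=cams["top"];x0,y0,k=300,170,8
im=cv2.resize(c["pixels"][y0:y0+70,x0:x0+75,::-1],None,fx=k,fy=k,interpolation=3)
for r,z,(x,y),col in((32,70,(570.2,-137.2),(0,0,255)),(23,70,(570.2,-137.2),(0,255,0)),(14,92,(561.8,-25.4),(255,0,0)),(32,70,(571.8,-139.9),(0,255,255))):
    uv=np.array(proj(c,ring(x,y,r,z))).T
    cv2.polylines(im,[np.int32(((uv-[x0,y0]+.5)*k-.5).round())],True,col,1)
cv2.imwrite("pics/ov.png",im)
E
```

```text
top [(32, 70, 1)] [  35.3  567.5 -132. ] [  35.1  567.6 -132. ]
top [(23, 70, 1)] [  13.3  578.  -144. ] [  13.2  577.8 -144. ]
top [(32, 70, 1), (23, 70, 1)] [  26.2  571.  -136.5] [  26.   570.8 -136.6]
top [(32, 70, 0), (23, 70, 0)] [  51.7  567.5 -131.5] [  51.2  567.4 -131.6]
top [(14, 92, 1)] [ 27.5 554.  -17. ] [ 27.  554.5 -17.2]
top [(10, 92, -1)] [ 27.5 561.  -23. ] [ 27.  560.8 -23.2]
scene [(14, 92, 1)] [ 34.4 568.  -33. ] [ 32.9 568.  -32.8]
scene [(10, 92, -1)] [ 41.2 562.  -26. ] [ 40.6 561.6 -25.9]
```

View pics/ov.png

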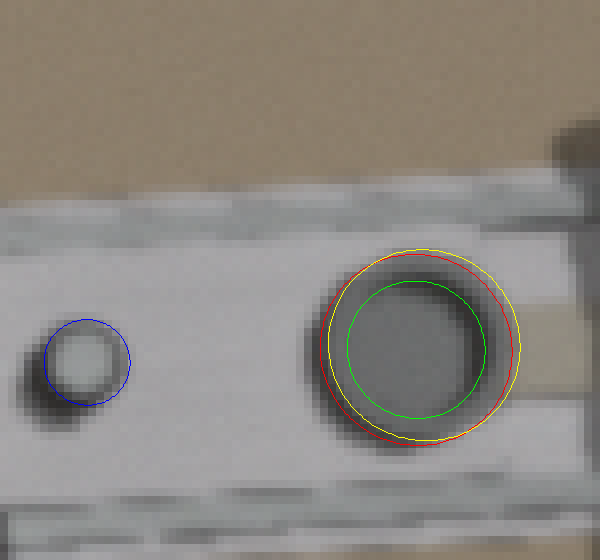

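In the overlay the red rim circle for (570.2,-137.2) fits the cup, perhaps 0.5 mm too far right. The blue knob circle fits at (87,362). I'll use about (570.4,-137.4) for the well.

```bash
python3 - <<'E'
from plan import *
s=show();d=np.load("g2.npz");R=Rt.from_euler("xyz",s["tcp_rot"]).as_matrix()
Q=Rt.align_vectors([UP],[down(1.66)@d["c"]])[0].as_matrix()@down(1.66)
p=lambda z:np.array([570.4,-137.4,z])-Q@d["f"]
plan(*[(p(z),Q) for z in (80,70,60)])
E
```

```text
12.17 [ 569.6 -136.6  173.7] [-3.1391e+00  2.0000e-04  1.6617e+00] F [-0.3 -0.  -2.6] w 38.6 g 60.6 q [-0.23  0.25 -0.02  1.31 -0.    1.25]
[-0.0013, 0.0007, 0.0483] [-0.0061, -0.0001, 0.0017] rows 1.2 0.1
[-0.0013, 0.0007, 0.0583] [-0.0061, -0.0001, 0.0017] rows 1.4 0.1
[-0.0013, 0.0007, 0.0683] [-0.0061, -0.0001, 0.0017] rows 1.6 0.1
```

>>> step_arm --commands '[[[-0.001, 0.0007, 0.02, -0.006, 0, 0.002, 0.03], [-0.0013, 0.0007, 0.04, -0.006, 0, 0.002, 0.03], [-0.0013, 0.0007, 0.05, -0.006, 0, 0.002, 0.03], [-0.0013, 0.0007, 0.055, -0.006, 0, 0.002, 0.03], [-0.0013, 0.0007, 0.058, -0.006, 0, 0.002, 0.03], [-0.0013, 0.0007, 0.061, -0.006, 0, 0.002, 0.03], [-0.0013, 0.0007, 0.063, -0.006, 0, 0.002, 0.03], [-0.0013, 0.0007, 0.063, -0.006, 0, 0.002, 0.03], [-0.0013, 0.0007, 0.063, -0.006, 0, 0.002, 0.03]]]'

```text
time_s: 12.92
ee_pos: [570.6, -139.1, 111.1]
tcp_rot: [3.137, 0.001, 1.658]
wrist_force: [-0.2, -0.5, -2.7]
width: 0.454
grip_force: 60.7
```

```bash
python3 - <<'E'
from plan import *
s=show();d=np.load("g2.npz");R=Rt.from_euler("xyz",s["tcp_rot"]).as_matrix()
print("foot",s["ee_pos"]+R@d["f"],"axis",R@d["c"],s["wrist_torque"])
E
```

```text
12.92 [ 570.6 -139.1  111.1] [3.1374e+00 7.0000e-04 1.6582e+00] F [-0.2 -0.5 -2.7] w 38.8 g 60.7 q [-0.24  0.26 -0.13  1.17  0.    1.24]
foot [ 570.73196577 -138.693518     65.62138295] axis [-5.84960453e-04  3.25157348e-04  9.99999776e-01] [-0.01911172 -0.0392641  -0.0083946 ]
```

>>> step_arm --commands '[[[0.0005, 0, 0.006, 0, 0, 0, 0.03], [0.0005, 0, 0.012, 0, 0, 0, 0.03], [0.0005, 0, 0.017, 0, 0, 0, 0.03], [0.0005, 0, 0.021, 0, 0, 0, 0.03], [0.0005, 0, 0.0235, 0, 0, 0, 0.03], [0.0005, 0, 0.0235, 0, 0, 0, 0.03], [0.0005, 0, 0.0235, 0, 0, 0, 0.03]]]'

```text
time_s: 13.5
ee_pos: [570.1, -138.5, 86.8]
tcp_rot: [3.139, 0.0, 1.658]
wrist_force: [0.3, -0.4, -1.0]
width: 0.456
grip_force: 60.7
```

```bash
python3 - <<'E'
from plan import *
s=show();d=np.load("g2.npz");R=Rt.from_euler("xyz",s["tcp_rot"]).as_matrix()
print("foot",s["ee_pos"]+R@d["f"],"axis",R@d["c"],s["wrist_torque"])
E
```

```text
13.5 [ 570.1 -138.5   86.8] [3.1387e+00 3.0000e-04 1.6581e+00] F [ 0.3 -0.4 -1. ] w 38.9 g 60.7 q [-0.24  0.28 -0.17  1.12  0.    1.24]
foot [ 570.24467822 -138.09911411   41.35576188] axis [7.10462920e-04 4.32173941e-05 9.99999747e-01] [-0.00125225  0.02837015  0.02038397]
```

Inside the well. The foot is within about 1 mm of the floor, so I'll release and back off upwards.

>>> step_arm --commands '[[[0, 0, 0.0015, 0, 0, 0, 0.03], [0, 0, 0.0015, 0, 0, 0, 0.03], [0, 0, 0.0015, 0, 0, 0, 0.05], [0, 0, 0.0015, 0, 0, 0, 0.07], [0, 0, 0.0015, 0, 0, 0, 0.085], [0, 0, 0.0015, 0, 0, 0, 0.085], [0, 0, 0.0015, 0, 0, 0, 0.085], [0, 0, 0.0015, 0, 0, 0, 0.085], [0, 0, -0.015, 0, 0, 0, 0.085], [0, 0, -0.045, 0, 0, 0, 0.085], [0, 0, -0.075, 0, 0, 0, 0.085], [0, 0, -0.105, 0, 0, 0, 0.085], [0.03, 0, -0.115, 0, 0, 0, 0.085], [0.07, 0, -0.115, 0, 0, 0, 0.085], [0.105, 0, -0.115, 0, 0, 0, 0.085], [0.115, 0, -0.115, 0, 0, 0, 0.085], [0.115, 0, -0.115, 0, 0, 0, 0.085], [0.115, 0, -0.115, 0, 0, 0, 0.085]]]'

```text
time_s: 15.0
ee_pos: [559.9, -23.7, 202.0]
tcp_rot: [3.138, 0.001, 1.66]
wrist_force: [1.1, -0.0, -1.1]
width: 0.999
grip_force: 0.0
```

```bash
python3 - <<'E'
from plan import *
from workcell import imaging
import cv2
show()
plan(([561.3,-24.6,100],down(1.66)),([561.3,-24.6,67],down(1.66)))
t=imaging.snapshot("top")["pixels"][:,:,::-1];s=imaging.snapshot("scene")["pixels"][:,:,::-1]
a=cv2.resize(t[165:255,285:375],(450,450),interpolation=3);b=cv2.resize(s[170:310,160:268],(347,450),interpolation=3)
cv2.imwrite("pics/inwell.png",np.hstack([a,b]))
E
```

```text
15.0 [559.9 -23.7 202. ] [3.1382e+00 1.0000e-03 1.6597e+00] F [ 1.1 -0.  -1.1] w 85.3 g 0.0 q [-0.04  0.19 -0.03  1.35 -0.    1.44]
[-0.0009, 0.001, 0.102] [0.0034, 0.001, -0.0003] rows 2.4 0.0
[-0.0009, 0.0009, 0.135] [0.0034, 0.001, -0.0003] rows 3.2 0.0
```

View pics/inwell.png

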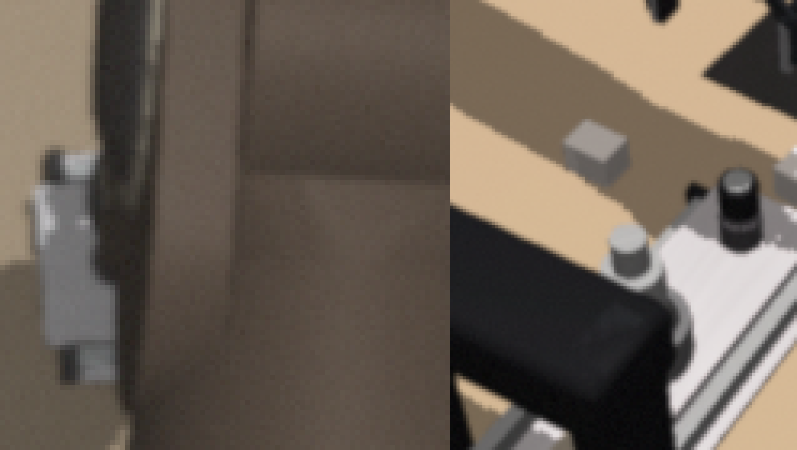

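The scene view shows the cell standing upright in the cup, neck top at (629,236), and the knob clear at (738,180). I'll check the seating height by numbers and take hold of the knob.

```bash
python3 - <<'E'
import pickle
from cam import on_z
S=pickle.load(open("scene0.pkl","rb"))
for z in(144,150,174): print(z,on_z(S,215.4,243.1,z).round(1))
E
```

```text
144 [ 568.8 -137.9  144. ]
150 [ 572.8 -141.8  150. ]
174 [ 588.9 -157.1  174. ]
```

>>> step_arm --commands '[[[-0.0009, 0.001, 0.035, 0.003, 0.001, 0, 0.085], [-0.0009, 0.001, 0.07, 0.003, 0.001, 0, 0.085], [-0.0009, 0.001, 0.1, 0.003, 0.001, 0, 0.085], [-0.0009, 0.001, 0.12, 0.003, 0.001, 0, 0.085], [-0.0009, 0.001, 0.134, 0.003, 0.001, 0, 0.085], [-0.0009, 0.001, 0.134, 0.003, 0.001, 0, 0.085], [-0.0009, 0.001, 0.134, 0.003, 0.001, 0, 0.05], [-0.0009, 0.001, 0.134, 0.003, 0.001, 0, 0.02], [-0.0009, 0.001, 0.134, 0.003, 0.001, 0, 0.02], [-0.0009, 0.001, 0.134, 0.003, 0.001, 0, 0.02], [-0.0009, 0.001, 0.134, 0.003, 0.001, 0, 0.02], [-0.0009, 0.001, 0.134, 0.003, 0.001, 0, 0.02], [-0.0009, 0.001, 0.134, 0.003, 0.001, 0, 0.02], [-0.0009, 0.001, 0.134, 0.003, 0.001, 0, 0.02]]]' --force 50

```text
time_s: 16.27
ee_pos: [561.3, -25.0, 69.5]
tcp_rot: [3.14, 0.0, 1.658]
wrist_force: [-3.5, -0.1, 6.7]
width: 0.313
grip_force: 49.0
```

>>> step_arm --commands '[[[0, 0, -0.004, 0, 0, 0, 0.02], [0, 0, -0.008, 0, 0, 0, 0.02], [0, 0, -0.012, 0, 0, 0, 0.02], [0, 0, -0.016, 0, 0, 0, 0.02], [0, 0, -0.016, 0, 0, 0, 0.02], [0, 0, -0.016, 0, 0, 0, 0.02]]]'

```text
time_s: 16.77
ee_pos: [561.3, -24.8, 83.7]
tcp_rot: [-3.141, -0.001, 1.658]
wrist_force: [0.6, -1.3, -7.5]
width: 0.307
grip_force: 49.7
```

```bash
python3 - <<'E'
from plan import *
show()
E
```

```text
16.77 [561.3 -24.8  83.7] [-3.1415e+00 -5.0000e-04  1.6581e+00] F [ 0.6 -1.3 -7.5] w 26.2 g 49.7 q [-0.04  0.23 -0.23  1.1   0.    1.44]
```

>>> step_arm --commands '[[[-0.003, 0, 0, 0, 0, 0, 0.02], [-0.008, 0, 0, 0, 0, 0, 0.02], [-0.014, 0, 0, 0, 0, 0, 0.02], [-0.021, 0, 0, 0, 0, 0, 0.02], [-0.028, 0, 0, 0, 0, 0, 0.02], [-0.035, 0, 0, 0, 0, 0, 0.02], [-0.042, 0, 0, 0, 0, 0, 0.02], [-0.049, 0, 0, 0, 0, 0, 0.02], [-0.056, 0, 0, 0, 0, 0, 0.02], [-0.063, 0, 0, 0, 0, 0, 0.02], [-0.07, 0, 0, 0, 0, 0, 0.02], [-0.077, 0, 0, 0, 0, 0, 0.02], [-0.084, 0, 0, 0, 0, 0, 0.02], [-0.091, 0, 0, 0, 0, 0, 0.02], [-0.098, 0, 0, 0, 0, 0, 0.02], [-0.104, 0, 0, 0, 0, 0, 0.02], [-0.109, 0, 0, 0, 0, 0, 0.02], [-0.112, 0, 0, 0, 0, 0, 0.02], [-0.112, 0, 0, 0, 0, 0, 0.02], [-0.112, 0, 0, 0, 0, 0, 0.02]]]'

```text
time_s: 18.43
ee_pos: [571.1, -137.1, 83.9]
tcp_rot: [3.142, 0.001, 1.658]
wrist_force: [-1.4, -1.6, -6.8]
width: 0.307
grip_force: 49.6
```

```bash
python3 - <<'E'
from plan import *
s=show();print(np.linalg.norm((s["ee_pos"]-[561.3,-25,0])[:2]))
E
```

```text
18.43 [ 571.1 -137.1   83.9] [3.1415e+00 8.0000e-04 1.6575e+00] F [-1.4 -1.6 -6.8] w 26.2 g 49.6 q [-0.24  0.28 -0.17  1.12 -0.    1.25]
112.56388916171757
```

>>> step_arm --commands '[[[0, 0, 0.003, 0, 0, 0, 0.02], [0, 0, 0.006, 0, 0, 0, 0.02], [-0.002, 0, 0.006, 0, 0, 0, 0.02], [-0.004, 0, 0.006, 0, 0, 0, 0.02], [-0.005, 0, 0.006, 0, 0, 0, 0.02], [-0.006, 0, 0.006, 0, 0, 0, 0.02], [-0.007, 0, 0.006, 0, 0, 0, 0.02], [-0.0075, 0, 0.006, 0, 0, 0, 0.02], [-0.008, 0, 0.006, 0, 0, 0, 0.02], [-0.008, 0, 0.006, 0, 0, 0, 0.02], [-0.008, 0, 0.006, 0, 0, 0, 0.02]]]'

```text
time_s: 19.35
ee_pos: [571.8, -144.2, 77.6]
tcp_rot: [-3.142, -0.001, 1.658]
wrist_force: [-2.6, 1.4, -5.7]
width: 0.305
grip_force: 49.8
```

```bash
python3 - <<'E'
from plan import *
s=show();print(np.linalg.norm((s["ee_pos"]-[561.3,-25,0])[:2]))
E
```

```text
19.35 [ 571.8 -144.2   77.6] [-3.1416e+00 -9.0000e-04  1.6582e+00] F [-2.6  1.4 -5.7] w 26.1 g 49.8 q [-0.25  0.29 -0.18  1.1   0.    1.24]
119.67589039222602
```

>>> step_arm --commands '[[[0, 0, 0.003, 0, 0, 0, 0.02], [0, 0, 0.006, 0, 0, 0, 0.02], [0, 0, 0.009, 0, 0, 0, 0.02], [0, 0, 0.009, 0, 0, 0, 0.02], [0, 0, 0.009, 0, 0, 0, 0.02]]]'

```text
time_s: 19.77
ee_pos: [571.9, -144.6, 69.6]
tcp_rot: [3.141, 0.0, 1.658]
wrist_force: [-4.2, 0.2, 1.1]
width: 0.31
grip_force: 50.5
```

```bash
python3 - <<'E'
from plan import *
s=show();print(np.linalg.norm((s["ee_pos"]-[561.3,-25,0])[:2]))
E
```

```text
19.77 [ 571.9 -144.6   69.6] [3.1407e+00 4.0000e-04 1.6580e+00] F [-4.2  0.2  1.1] w 26.5 g 50.5 q [-0.25  0.29 -0.19  1.09 -0.    1.24]
120.1108350564249
```

The plunger is back at its home height at 120 mm of travel. I'll release and retreat.

>>> step_arm --commands '[[[0, 0, 0, 0, 0, 0, 0.04], [0, 0, 0, 0, 0, 0, 0.06], [0, 0, 0, 0, 0, 0, 0.085], [0, 0, 0, 0, 0, 0, 0.085], [0, 0, 0, 0, 0, 0, 0.085], [0, 0, 0, 0, 0, 0, 0.085], [0, 0, -0.02, 0, 0, 0, 0.085], [0, 0, -0.05, 0, 0, 0, 0.085], [0, 0, -0.08, 0, 0, 0, 0.085], [0, 0, -0.12, 0, 0, 0, 0.085], [0.03, 0, -0.15, 0, 0, 0, 0.085], [0.07, 0, -0.15, 0, 0, 0, 0.085], [0.11, 0, -0.15, 0, 0, 0, 0.085], [0.15, 0, -0.15, 0, 0, 0, 0.085], [0.19, 0, -0.15, 0, 0, 0, 0.085], [0.23, 0, -0.15, 0, 0, 0, 0.085], [0.25, 0, -0.15, 0, 0, 0, 0.085], [0.25, 0, -0.15, 0, 0, 0, 0.085], [0.25, 0, -0.15, 0, 0, 0, 0.085]]]'

```text
time_s: 21.35
ee_pos: [549.9, 105.7, 219.0]
tcp_rot: [3.141, -0.0, 1.661]
wrist_force: [-0.9, -0.3, 0.0]
width: 0.994
grip_force: 0.0
```

```bash
python3 - <<'E'
from plan import *
from workcell import imaging
import cv2
show()
t=imaging.snapshot("top")["pixels"][:,:,::-1];s=imaging.snapshot("scene")["pixels"][:,:,::-1]
a=cv2.resize(t[150:255,300:440],(440,330),interpolation=3);b=cv2.resize(s[190:370,90:286],(359,330),interpolation=3)
cv2.imwrite("pics/end.png",np.hstack([a,b]))
E
```

```text
21.35 [549.9 105.7 219. ] [ 3.1411e+00 -3.0000e-04  1.6608e+00] F [-0.9 -0.3  0. ] w 84.9 g 0.0 q [0.19 0.19 0.01 1.39 0.   1.67]
```

View pics/end.png

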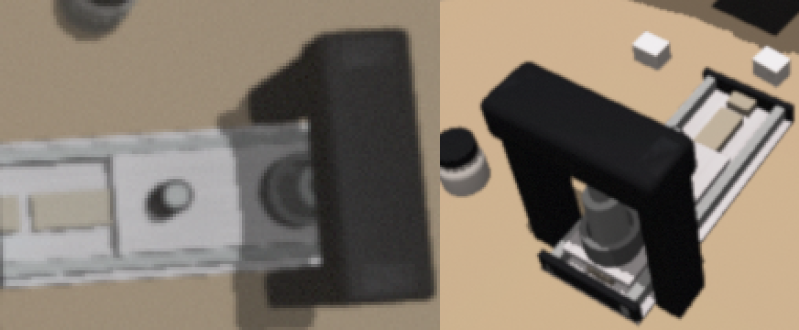

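The scene view shows the cell standing in the cup under the arch at (607,215). The top view shows the knob at (172,198), with the carriage at the far end and the gripper clear. I'll hand it in.

```bash
python3 -c "
from workcell import manip
print(manip.hand_in())"
```

```text
the job is handed in; nothing more can be done
None
```

The job is handed in with every step carried out: the cell stands in the well under the arch, the carriage is at about 120 mm of travel with the plunger home, and the gripper is clear; no verdict came back.

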